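Square up the corner of a spool tray

TASK

Pick up the aluminium square by its black grip and press it into the corner of the half-built spool tray, gently but firmly against both the fixed back rail and the leaning side rail, so that the side rail is pushed out until both rails sit flush along the square with no gap; hold it there against both for about a second. A few newtons on each rail is enough and more than 20 N would spoil the joint; move the side rail only with the square. Then lift the square out, leaving the corner square, and set it down gently, flat, on the cork mat, without disturbing anything else on the bench.

Things in the scene. Friction and masses are not known exactly. Their poses are not given: they have to be found in the camera images.
- tray: base board (plywood, 200 in x by 260 in y by 8 mm) of the half-built spool tray, fixed to the bench. Origin: centre of its underside. Two upright rails stand on it: a fixed back rail near its +x edge and a pivoting side rail near its -y edge. They were set by eye: their inside corner is at tray (+75, -105) mm, but up to 7 mm off in x and in y; only feel or sight tells
- side (a joint): angle of the dark wooden side rail, 160 long, 14 thick, top 45 mm above the bench. It pivots on a vertical pin at the inside corner and runs to tray -x. 0 = inner face square to the back rail; positive = free end leaning inwards (tray +y). A stiff pivot (0.4 N m of friction) keeps it where it is left; it starts at 0.05 to 0.14 rad and can also be pushed too far (to -0.08)
- grip (a point): centre of the upright black grip (orange band), 26 by 26 mm, of the loose aluminium square, 0.25 to 0.42 kg. The point is 40 mm above the square's underside, the grip's top 65 mm. z up when it lies flat. Seated in the tray's corner the square has the tray's orientation, and this point is 55 mm from both inner faces. 28 mm is free between grip and each leg
- leg_x (a point): middle of the outer face of the square's leg that goes on the back rail (mid-brown, fixed, inner face parallel to tray y, 246 long, 14 thick, top 45 mm above the bench): at (+55, +15) mm from the grip in the square's axes, 10 mm above its underside. The leg is 14 mm thick, 20 high and spans y = -45 to +75 mm from the grip; its outer face looks to the square's +x
- leg_y (a point): middle of the outer face of the square's leg that meets the side rail: at (-15, -55) mm from the grip, 10 mm above its underside. The leg is 14 mm thick, 20 high and spans x = -75 to +45 mm from the grip; its outer face looks to the square's -y. A 6 mm thick web joins the legs under the grip; the heel is relieved
- mat: cork mat fixed on the bench, 200 by 200 by 4 mm; the square starts on it. Origin: centre of its underside
Not all that is in view belongs to the job. Of the things that look like the part that bears grip, take the one that is nearest to the robot's base at the start.

How it is judged:
By the outcome, as a careful person would: the job done as asked, in the order asked, and still so for the second after the job is handed in, with the robot touching nothing.
It also fails if it takes over 72 s, if anything falls off the work surface, if the arm or the gripper's body presses on something with over 40 N, if the wrist force passes 120 N, or if a joint passes its speed limit or range.

ROBOT

A 6-joint arm with a two-finger parallel gripper is mounted at the origin on the work surface. World frame = base frame: x ahead of the robot, y to its left, z up, the work surface at z = 0. Lengths are in mm, angles in rad, forces in N, time in s.
With the tool pointing down it reaches from about 325 to 875 mm from the base axis. Payload 4.4 kg.
Tool frame: the origin (TCP) lies on the centre line of the jaws, within the pads' length; the fingertips stand ahead of it and the grasp point (between the pads) lies 6 mm ahead of it (ctrl.tcp_to_tips is the z of the fingertips in the tool frame, in mm); z points along the fingers, y is the line along which they close (so a half turn about z gives the same grasp; the last joint's range is limited). The gripper opens to 85 mm and grips with 20 to 120 N. Pads are 22 mm wide; open, the fingers measure 114 mm over their backs; the gripper's body (76 mm by 85 mm) begins 54 mm behind the grasp point. The pads swing forward as they close: fully open they stand 13 mm farther back than shut.
Start: joints at [0.971, 0.207, 1.542, -0, 1.393, -0.15], TCP at [250.011, 517.805, 256.282] pointing down, gripper open.
Joint ranges: [-2.73, 2.73], [-0.86, 2.22], [0.23, 2.46], [-1.11, 4.25], [0.08, 2.63], [-2.82, 2.82]. Speed limits (rad/s): [2.79, 2.79, 3.14, 3.14, 3.14, 3.14].

INTERFACE

Orientations are given as a 3x3 rotation matrix whose columns are the frame's x, y, z axes.
In Python, from plant import ctrl, sensors, optics gives the robot as it stands. Calls block until the motion is done:
- ctrl.move_ptp(position, orientation): joint-space move of the TCP to a pose.
- ctrl.move_l(position, rot=None, vel=150, threshold=None): straight line of the TCP; rot=None keeps the orientation; vel is the mean speed in mm/s. With threshold (N) it stops when the force on the tool has changed by that much, and returns True; else False.
- ctrl.set_joints(angles): joint-space move.
- ctrl.gripper_to(opening, force=None): finger opening in mm; force is the grip in N (None keeps the last); returns when the fingers have stopped.
- ctrl.hold(seconds).
- ctrl.solve_ik(position, orientation): joint angles nearest the present ones, or None.
- sensors.read_state(): the state.
- optics.grab_frame(name): name is "scene" or "top" or "wrist"; returns (picture, depth): 480x640x3 uint8, red, green, blue; 480x640 float32, mm along the optical axis (not along the pixel's ray), 0 where there is no reading.
- optics.camera_params(name): a dict with "mtx" (3x3 intrinsics, pixels), "k1" (the pictures are not rectified: a ray, as slopes to the right and down, at radius r is drawn at 1 + k1 r^2 times it, then the intrinsics apply), "R" (3x3) and "t" (3): a world point X has camera coordinates R X + t; the wrist camera has in their place "T_tool_cam" (4x4, takes a point from camera to tool coordinates, whose origin is the TCP and whose axes are the flange's). Camera axes: x right, y down, z forward; pixel columns grow to the right and rows downward; lengths in mm; the calibration is good to about 2 mm. A picture is of the moment at which its call begins: read the wrist's pose just before it. camera_params takes no time and is no camera call.
A pose or a line that the arm cannot do raises ctrl.MotionError and nothing moves.
- ctrl.finish_job(): hands the job in; it is judged then, once.
The state is a dict: "t": time; "q": joint angles; "qvel": joint speeds; "tau": joint torques, N m; "eef_pos": TCP position; "eef_rot": TCP orientation; "force": force on the tool from outside, world axes, zero at the start; "wrist_torque": the same for the moment, N m; "grip_width": finger opening in mm; "grasp_force": force on a finger pad.
Only numpy, scipy, OpenCV 4.12 (cv2) and the standard library are available. Lean on these libraries where they do the work, as an engineer would, in place of code of your own. Each camera call takes 0.05 s, during which the arm holds its last target. There are 200 camera calls.

## Working session

There is one attempt and no reset: what is moved stays moved. The work goes in short steps, each a Python script; the robot and the scene stay as the last script left them, time stands still between calls to the robot, and variables do not carry over. Pictures are saved under pics/ and viewed, at most 10 in all, crops included, and the job is handed in when it is done.

```bash
ls; mkdir -p pics
python3 - <<'E'
from plant import ctrl,sensors,optics
import cv2,numpy as np
for n in("top","scene"):
    p,d=optics.grab_frame(n); cv2.imwrite(f"pics/{n}0.png",p[:,:,::-1]); np.save(f"pics/{n}0_d.npy",d)
    c=optics.camera_params(n); print(n,c)
print(optics.camera_params("wrist"),ctrl.tcp_to_tips); print(sensors.read_state())
E
```

```text
pics
top {'mtx': array([[455.37248082,   0.        , 326.66857928],
       [  0.        , 455.37248082, 239.09201354],
       [  0.        ,   0.        ,   1.        ]]), 'k1': -0.048465088947502094, 'R': array([[-0.0047189 , -0.99998636,  0.00223967],
       [-0.9797119 ,  0.00417446, -0.2003676 ],
       [ 0.20035552, -0.00313975, -0.97971823]]), 't': array([ -80.75042872,  574.34241247, 1003.76124191])}
scene {'mtx': array([[553.03134617,   0.        , 317.6262757 ],
       [  0.        , 553.03134617, 242.99732895],
       [  0.        ,   0.        ,   1.        ]]), 'k1': -0.03725915498346884, 'R': array([[-0.46584504,  0.88468623, -0.01785138],
       [ 0.46617504,  0.2282243 , -0.85474821],
       [-0.75210985, -0.40650208, -0.5187358 ]]), 't': array([ 361.47338935, -175.06994797, 1491.36162021])}
{'mtx': array([[360.16768726,   0.        , 311.96929616],
       [  0.        , 360.16768726, 235.72598497],
       [  0.        ,   0.        ,   1.        ]]), 'k1': -0.06504730601224805, 'T_tool_cam': array([[-1.52265047e-04, -9.56710836e-01, -2.91040124e-01,
         7.4951587
[... 379 characters left out ...]
e+00, -1.50512629e-01]), 'qvel': array([ 2.15207683e-06, -2.93414536e-03, -3.52729766e-03,  1.26440974e-03,
        1.84305039e-04, -2.42984159e-03]), 'tau': array([-1.13956721e-03, -3.84097087e+01, -2.92546159e+01, -2.76118035e-04,
        4.86890174e-03,  3.03340039e-05]), 'eef_pos': array([249.64836093, 517.28491125, 255.223412  ]), 'eef_rot': array([[-9.00537377e-01,  4.34776913e-01, -1.21197884e-03],
       [ 4.34778468e-01,  9.00535791e-01, -1.72402519e-03],
       [ 3.41863976e-04, -2.07949142e-03, -9.99997779e-01]]), 'force': array([-0.85411091,  0.06254179, -0.16168836]), 'wrist_torque': array([0.04176983, 0.03442396, 0.02777691]), 'grasp_force': 0.0, 'grip_width': 85.3617422804308}
```

View pics/top0.png

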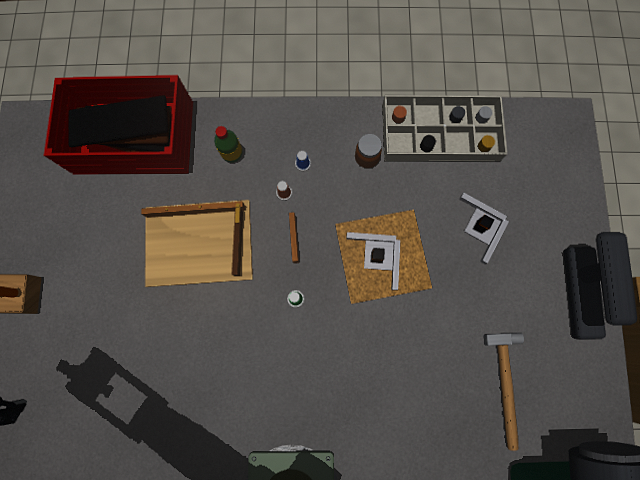

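View pics/scene0.png

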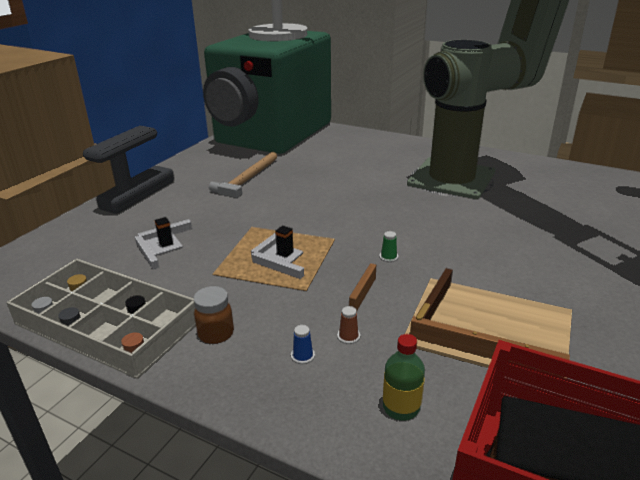

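Two squares look alike: one at (378,255) on the mat and one at (484,223) on the bare bench. The mat one fits, since it is nearer the base and starts on the mat. The loose dark stick at (294,238) is a distractor. Next I get rough positions, then close wrist views of both sites.

```bash
cat > h.py <<'E'
from plant import ctrl,sensors,optics
import cv2,numpy as np
def cam(n,st=None):
    c=optics.camera_params(n)
    if n=="wrist":
        T=np.eye(4);T[:3,:3]=st["eef_rot"];T[:3,3]=st["eef_pos"];M=T@c["T_tool_cam"]
        R=M[:3,:3].T;t=-R@M[:3,3]
    else:R,t=c["R"],c["t"]
    return c["mtx"],c["k1"],np.array(R),np.array(t)
def ray(C,uv,z):
    K,k1,R,t=C;uv=np.asarray(uv,float).reshape(-1,1,2)
    s=cv2.undistortPoints(uv,K,np.array([k1,0,0,0,0.]),None,None).reshape(-1,2)
    d=np.c_[s,np.ones(len(s))]@R;o=-R.T@t
    return o+d*((z-o[2])/d[:,2])[:,None]
def down(a): # tool y axis at yaw a+90deg, tool x at yaw a (mirrored), pointing down
    c,s=np.cos(a),np.sin(a);return np.array([[c,s,0],[s,-c,0],[0,0,-1.]])
E
python3 - <<'E'
from h import *
C=cam("top")
for n,uv,z in[("grip",(377,254),69),("grip2",(484,223),65),("board TL,TR,BR,BL",[(145,210),(250,200),(252,279),(146,286)],8),("mat TL TR BR BL",[(336,226),(413,211),(431,288),(353,302)],4),("heel",(399,238),24),("legx end",(348,235),24),("legy end",(396,289),24)]:
    print(n,ray(C,uv,z).round(0).tolist())
st=sensors.read_state();print(ray(cam("wrist",st),(320,240),0))
for a in(0,np.pi):
  for p in((520,-80,320),(520,250,320)):
    try:print(a,p,ctrl.solve_ik(p,down(a)))
    except Exception as e:print(a,p,e)
E
```

```text
grip [[536.0, -199.0, 69.0]]
grip2 [[610.0, -453.0, 65.0]]
board TL,TR,BR,BL [[660.0, 369.0, 8.0], [684.0, 107.0, 8.0], [487.0, 97.0, 8.0], [471.0, 353.0, 8.0]]
mat TL TR BR BL [[618.0, -107.0, 4.0], [656.0, -299.0, 4.0], [464.0, -334.0, 4.0], [431.0, -146.0, 4.0]]
heel [[583.0, -258.0, 24.0]]
legx end [[591.0, -135.0, 24.0]]
legy end [[460.0, -247.0, 24.0]]
[[292.51655292 506.62853114   0.        ]]
0 (520, -80, 320) [-3.17232973e-01  5.82024482e-02  1.57673524e+00 -4.44089210e-16
  1.50665496e+00  1.25356335e+00]
0 (520, 250, 320) [ 2.98183620e-01  1.69007850e-01  1.45434905e+00 -4.44089210e-16
  1.51823575e+00  1.86897995e+00]
3.141592653589793 (520, -80, 320) [-3.17232973e-01  5.82024482e-02  1.57673524e+00 -4.44089210e-16
  1.50665496e+00 -1.88802930e+00]
3.141592653589793 (520, 250, 320) [ 2.98183620e-01  1.69007850e-01  1.45434905e+00 -4.44089210e-16
  1.51823575e+00 -1.27261271e+00]
```

Run:
```python
from h import *
import pickle
S={}
for n,p in(("tray",(580,210,240)),("sq",(520,-205,240))):
    ctrl.move_ptp(p,down(np.pi)); ctrl.hold(0.3)
    st=sensors.read_state(); im,d=optics.grab_frame("wrist"); S[n]=(st,im,d)
    cv2.imwrite(f"pics/w_{n}.png",im[:,:,::-1]); print(st["t"],st["eef_pos"].round(1))
pickle.dump(S,open("S.pkl","wb"))
```

```text
2.0583 [579.7 210.7 240.1]
3.9583 [ 520.3 -204.3  240. ]
```

View pics/w_tray.png

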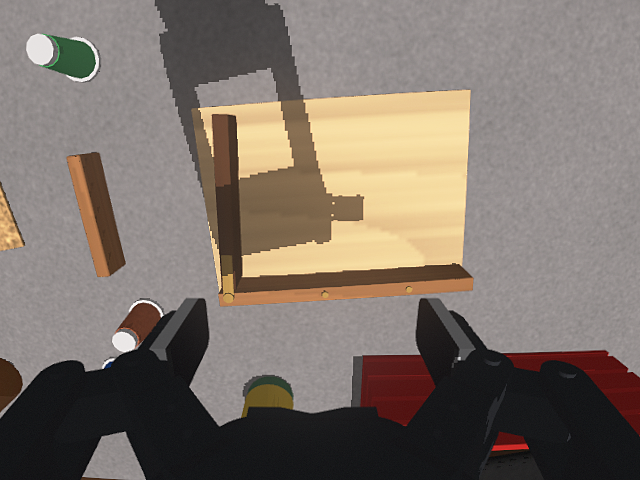

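View pics/w_sq.png

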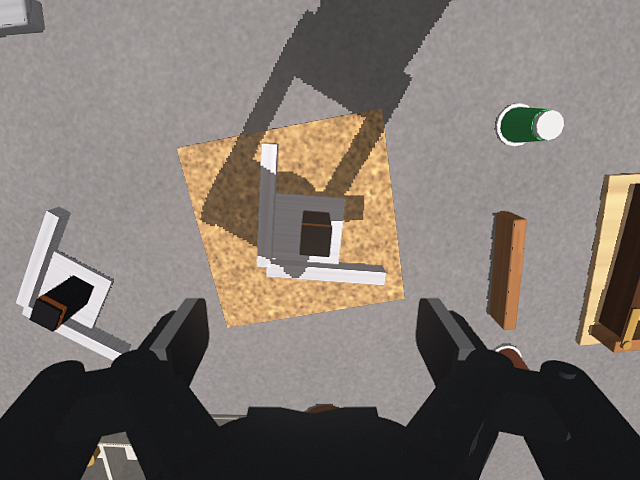

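The tray view shows the back rail from about (220,298) to (472,283) and the dark side rail from (225,115) to (230,295), leaning. The square view shows the mat's square with its heel at (263,270), grip at (315,232), leg_x at the bottom and leg_y at the left. The second square, at lower left, is farther from the base. I'll segment top faces by depth height and recast them onto their planes.

```bash
cat >> h.py <<'E'
def cloud(C,d):
    K,k1,R,t=C;v,u=np.mgrid[0:480,0:640]
    s=cv2.undistortPoints(np.c_[u.ravel(),v.ravel()].astype(float).reshape(-1,1,2),K,np.array([k1,0,0,0,0.])).reshape(-1,2)
    P=(np.c_[s,np.ones(len(s))]*d.reshape(-1,1)-t)@R
    return P.reshape(480,640,3)
def tops(C,d,z,box,tol=4):
    """Largest flat patches at height z inside box x0,x1,y0,y1: rays re-cast on the plane"""
    P=cloud(C,d);m=(abs(P[...,2]-z)<tol)&(d>0)&(P[...,0]>box[0])&(P[...,0]<box[1])&(P[...,1]>box[2])&(P[...,1]<box[3])
    n,l,s,_=cv2.connectedComponentsWithStats(m.astype(np.uint8))
    out=[]
    for i in np.argsort(-s[1:,4])[:3]+1:
        if s[i,4]<60:continue
        v,u=np.nonzero(l==i);q=ray(C,np.c_[u,v],z);out.append((s[i,4],q[:,:2],P[v,u,2].mean()))
    return out
E
python3 - <<'E'
from h import *
import pickle
S=pickle.load(open("S.pkl","rb"))
def show(n,L):
    for a,q,zm in L:
        r=cv2.minAreaRect(q.astype(np.float32));print(n,a,"z%.1f"%zm,"c",np.round(r[0],1),"size",np.round(r[1],1),"ang",round(r[2],2), cv2.boxPoints(r).round(1).tolist())
st,im,d=S["tray"];C=cam("wrist",st)
show("board",tops(C,d,8,(420,760,60,420)));show("rail",tops(C,d,45,(420,760,60,420)))
m=np.zeros(1)
st,im,d=S["sq"];C=cam("wrist",st)
show("leg",tops(C,d,24,(400,650,-330,-90)));show("grip",tops(C,d,69,(400,650,-330,-90)));show("mat",tops(C,d,4,(400,700,-400,-60),3))
big=cv2.resize(S["tray"][1][90:310,180:480],(800,587));cv2.imwrite("pics/crop1.png",big[:,:,::-1])
E
```

```text
board 42150 z8.0 c [571.5 234.8] size [186.6 260. ] ang 4.02 [[469.29998779296875, 357.8999938964844], [487.5, 98.5999984741211], [673.7000122070312, 111.5999984741211], [655.4000244140625, 371.0]]
rail 6560 z44.9 c [575.7 238.4] size [176.8 245. ] ang 3.84 [[479.29998779296875, 354.70001220703125], [495.70001220703125, 110.30000305175781], [672.2000122070312, 122.19999694824219], [655.7000122070312, 366.6000061035156]]
rail 148 z46.4 c [760.9 300.1] size [56.6  3.9] ang 89.1 [[758.5, 271.79998779296875], [762.4000244140625, 271.70001220703125], [763.2999877929688, 328.29998779296875], [759.4000244140625, 328.3999938964844]]
leg 3521 z23.7 c [ 529.5 -189.6] size [129.1 129.9] ang 85.56 [[459.79998779296875, -248.89999389648438], [589.2999877929688, -259.0], [599.2999877929688, -130.3000030517578], [469.79998779296875, -120.19999694824219]]
grip 926 z68.8 c [ 537.8 -200.8] size [25.9 26.8] ang 85.29 [[523.4000244140625, -212.60000610351562], [550.0999755859375, -214.8000030517578], [552.2000122070312, -189.0], [525.5999755859375, -186.8000030517578]]
mat 28280 z3.9 c [ 543.8 -217.5] size [203.5 203.6] ang 10.57 [[425.1000061035156, -136.10000610351562], [462.3999938964844, -336.20001220703125], [662.5, -298.8999938964844], [625.2000122070312, -98.69999694824219]]
```

View pics/crop1.png

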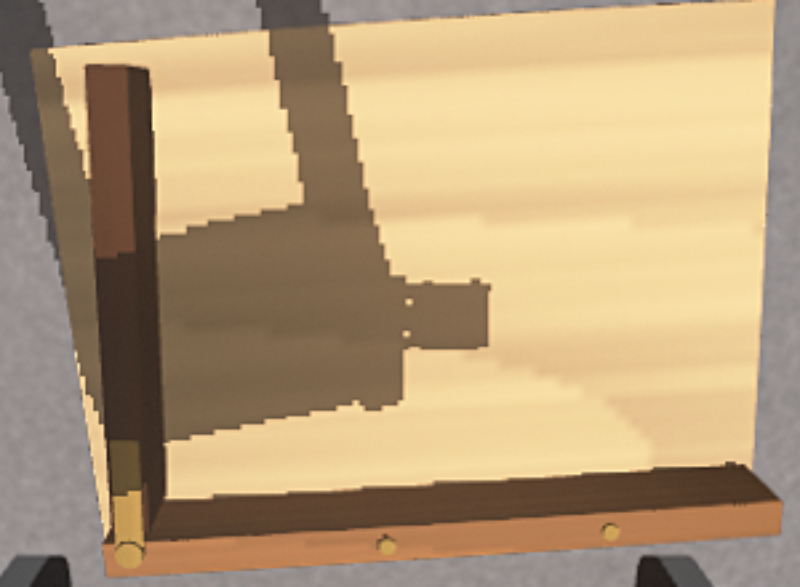

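The crop shows the side rail's free end leaning inwards, with its top face left of the dark inner face, and the back rail's inner top edge as the dark/bright boundary. Next I fit the rail edges from the z=45 top faces, then pick the square.

Run:
```python
from h import *
import pickle
S=pickle.load(open("S.pkl","rb"))
st,im,d=S["tray"];C=cam("wrist",st)
q=tops(C,d,45,(420,760,60,420))[0][1]
a=np.radians(4.02);R=np.array([[np.cos(a),-np.sin(a)],[np.sin(a),np.cos(a)]])
b=np.array([[469.3,357.9],[487.5,98.6]]);c=b.mean(0)+R@[100,0]
t=(q-c)@R   # tray coords
def edge(v,w,bins,pick):
    P=[(k+2,pick(w[(v>=k)&(v<k+4)])) for k in bins if ((v>=k)&(v<k+4)).sum()>3];P=np.array(P);f=np.polyfit(P[:,0],P[:,1],1)
    r=P[:,1]-np.polyval(f,P[:,0]);P=P[abs(r)<2];return np.polyfit(P[:,0],P[:,1],1),abs(r).max()
fb=edge(t[:,1],t[:,0],range(-80,120,4),np.min);fo=edge(t[:,1],t[:,0],range(-80,120,4),np.max)
fs=edge(t[:,0],t[:,1],range(-75,50,4),np.max);fs2=edge(t[:,0],t[:,1],range(-75,50,4),np.min)
print("centre",c,"back inner",fb,"outer",fo,"side inner",fs,"outer",fs2, np.percentile(t,[0.2,99.8],axis=0))
x=75.
for _ in range(5):y=np.polyval(fs[0],x);x=np.polyval(fb[0],y)
print("corner tray",x,y,"world",c+R@[x,y],"side angle",-np.arctan(fs[0][0]))
# pick
a=np.radians(-4.5);g=np.array([538.2,-200.4]);O=down(a+np.pi)
ctrl.move_ptp((*g,120),O);ctrl.gripper_to(42,60)
ctrl.move_l((*g,70),vel=80);s0=sensors.read_state()
print("hit",ctrl.move_l((*g,50.5),vel=40,threshold=8))   # grasp pt at z 44 (=underside+40)
ctrl.gripper_to(20,60);s=sensors.read_state();print(s["t"],s["grip_width"],s["grasp_force"],s["force"],s0["force"],s["eef_pos"])
```

```text
centre [578.15396399 235.2604685 ] back inner (array([2.04821288e-03, 7.05542152e+01]), np.float64(0.8828647714529154)) outer (array([4.79019412e-03, 8.55042554e+01]), np.float64(0.5743727092464042)) side inner (array([-8.30815855e-02, -9.45673434e+01]), np.float64(0.4926567105605244)) outer (array([-8.14537961e-02, -1.09035303e+02]), np.float64(0.40719667722169106)) [[ -90.09422358 -118.40545436]
 [  86.08111275  124.56714582]]
corner tray 70.34855001621817 -100.4120124945925 world [655.36878375 140.02726866] side angle 0.08289121504328811
hit False
6.7583 25.141548738568986 59.701881408691406 [-0.69135452 -0.93952211  0.56807963] [0.07413704 0.00284572 0.17964082] [ 538.58257275 -200.70957258   50.94383952]
```

```bash
cat >> h.py <<'E'
A=0.0685
RT=np.array([[np.cos(A),-np.sin(A)],[np.sin(A),np.cos(A)]])
CORNER=np.array([655.4,140.0])
def seat(dx,dy,z,a=A): # grip position, offset (tray axes) from the estimated seated pose
    return (*(CORNER+RT@[-55+dx,55+dy]),z)
def rd(tag=""):
    s=sensors.read_state();f=s["force"];o=RT.T@(s["eef_pos"][:2]-CORNER)-[-55,55]
    ft=RT.T@f[:2];print(tag,"t%.1f"%s["t"],"off",o.round(2),"z%.2f"%s["eef_pos"][2],"F",ft.round(2),f[2].round(2),"T",s["wrist_torque"].round(3),"yaw %.4f"%np.arctan2(-s["eef_rot"][1,0],-s["eef_rot"][0,0]));return o,ft,f[2],s
E
python3 - <<'E'
from h import *
ctrl.gripper_to(20,90)
p=sensors.read_state()["eef_pos"]
ctrl.move_l((p[0],p[1],160),vel=120)
ctrl.move_ptp(seat(-14,26,160),down(A+np.pi));ctrl.hold(.3);rd("above")
st=sensors.read_state();im,d=optics.grab_frame("wrist");cv2.imwrite("pics/w2.png",im[:,:,::-1])
C=cam("wrist",st);P=cloud(C,d);print(st["grip_width"],st["eef_pos"])
E
```

```text
above t9.9 off [-13.75  25.11] z160.05 F [-0.04  0.38] -4.21 T [ 0.057  0.073 -0.026] yaw 0.0671
25.071833263687495 [581.32462053 215.22020387 160.04792947]
```

View pics/w2.png

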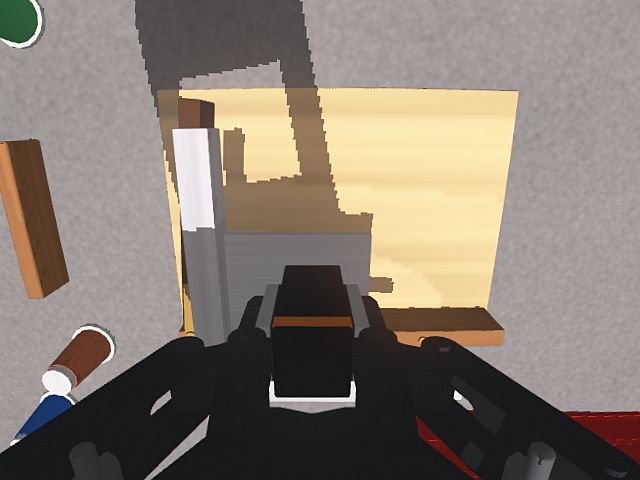

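The square is held straight, with grip at (312,330) and leg_y at (200,230), above the tray and clear of the rails. Lowering to 2 mm above the board and feeling for the back rail.

Run:
```python
from h import *
z=57.2
ctrl.move_l(seat(-14,26,90),vel=100)
print("hitz",ctrl.move_l(seat(-14,26,z),vel=35,threshold=4));ctrl.hold(.3);rd("low")
h=ctrl.move_l(seat(6,26,z),vel=8,threshold=3);print("x contact",h);ctrl.hold(.3);rd("touch")
```

```text
hitz False
low t12.2 off [-13.86  26.  ] z57.45 F [ 0.22 -0.63] -4.31 T [ 0.032  0.075 -0.008] yaw 0.0685
x contact True
touch t14.2 off [-0.36 25.79] z55.19 F [-0.48 -0.89] 2.26 T [ 0.108 -0.204 -0.052] yaw 0.0687
```

Run:
```python
from h import *
rd("now")
ctrl.move_l(seat(-2,26,58.5),vel=10);ctrl.hold(.3);rd("up")
for dx in(-1,0,1):
    ctrl.move_l(seat(dx,26,58.5),vel=5);ctrl.hold(.2);o,f,_,_=rd(dx)
    if f[0]<-3:break
```

```text
now t14.2 off [-0.36 25.79] z55.19 F [-0.48 -0.89] 2.26 T [ 0.108 -0.204 -0.052] yaw 0.0687
up t15.1 off [-2.06 25.98] z58.41 F [ 0.04 -0.31] -3.75 T [ 0.072 -0.002 -0.001] yaw 0.0688
-1 t15.7 off [-1.05 25.98] z58.46 F [ 1.16 -0.27] -3.72 T [0.01  0.044 0.038] yaw 0.0688
0 t16.2 off [-2.0e-02  2.6e+01] z58.47 F [-0.64 -1.45] -4.35 T [0.054 0.085 0.006] yaw 0.0688
1 t16.8 off [ 0.99 26.01] z58.50 F [0.16 1.35] -4.5 T [0.008 0.079 0.019] yaw 0.0688
```

```bash
cat >> h.py <<'E'
def avg(n=6,tag="",quiet=False):
    F=[];T=[];W=[]
    for _ in range(n):
        ctrl.hold(.03);s=sensors.read_state();F.append(np.r_[RT.T@s["force"][:2],s["force"][2]]);T.append(s["wrist_torque"])
    F=np.mean(F,0);T=np.mean(T,0);o=RT.T@(s["eef_pos"][:2]-CORNER)-[-55,55]
    if not quiet:print(tag,"t%.1f"%s["t"],"off",o.round(2),"z%.2f"%s["eef_pos"][2],"F",F.round(2),"T",T.round(3),"w%.1f"%s["grip_width"])
    return o,F,T
E
python3 - <<'E'
from h import *
for dx in np.arange(1.5,6.1,.5):
    ctrl.move_l(seat(dx,26,58),vel=5);o,f,T=avg(5,"%.1f"%dx)
    if f[0]<-4:break
E
```

```text
1.5 t17.2 off [ 1.46 26.01] z57.96 F [-0.14  0.12 -4.05] T [0.053 0.091 0.033] w25.0
2.0 t17.6 off [ 1.54 25.96] z57.89 F [-2.46 -0.55 -2.73] T [0.003 0.4   0.096] w25.1
2.5 t18.1 off [ 1.54 26.  ] z57.82 F [-5.05 -0.71 -1.04] T [-0.031  0.798  0.117] w24.8
```

Run:
```python
from h import *
x=1.9
ctrl.move_l(seat(x,26,58),vel=5);ctrl.move_l(seat(x,13,58),vel=12);avg(5,"13")
for dy in list(np.arange(11.5,2.4,-1.5))+list(np.arange(2,-6,-.5)):
    ctrl.move_l(seat(x,dy,58),vel=5);o,f,T=avg(4,"%.1f"%dy)
    if f[1]>6.5 or abs(f[0])>9:break
```

```text
13 t19.7 off [ 1.62 12.81] z57.86 F [-4.59  1.95 -4.33] T [0.437 0.878 0.156] w25.3
11.5 t20.3 off [ 1.62 11.46] z57.86 F [-4.23  2.75 -4.18] T [0.478 0.857 0.19 ] w25.4
10.0 t20.9 off [1.59 9.94] z57.85 F [-4.32  3.01 -3.8 ] T [0.496 0.863 0.154] w24.5
8.5 t21.5 off [1.59 8.55] z57.83 F [-4.26  3.19 -4.41] T [0.534 0.869 0.116] w24.8
7.0 t22.1 off [1.61 8.01] z57.94 F [-4.35  5.48 -4.45] T [0.947 0.945 0.124] w25.0
5.5 t22.6 off [1.53 6.49] z57.97 F [-5.06  5.04 -3.77] T [0.962 0.938 0.043] w25.2
4.0 t23.2 off [1.5  4.84] z57.96 F [-4.39  5.2  -3.85] T [ 0.883  0.952 -0.037] w25.0
2.5 t23.8 off [1.48 3.24] z57.92 F [-4.87  4.66 -3.76] T [ 0.848  0.942 -0.03 ] w25.2
2.0 t24.2 off [1.48 2.77] z57.93 F [-4.83  4.59 -3.84] T [ 0.867  0.947 -0.034] w24.8
1.5 t24.6 off [1.51 2.25] z57.95 F [-4.62  4.92 -3.57] T [ 0.863  0.949 -0.066] w25.1
1.0 t25.0 off [1.48 1.74] z57.92 F [-4.73  3.86 -3.95] T [ 0.84   0.949 -0.041] w25.2
0.5 t25.3 off [1.46 1.25] z57.89 F [-4.77  4.95 -4.02] T [ 0.834  0.936 -0.072] w25.0
0.0 t25.7 off [1.48 0.72] z57.93 F [-4.81  5.04 -3.98] T [ 0.844  0.936 -0.06 ] w25.0
-0.5 t26.1 off [1.47 0.26] z57.91 F [-5.05  5.01 -4.19] T [ 0.835  0.952 -0.059] w25.0
-1.0 t26.5 off [ 1.49 -0.29] z57.93 F [-5.28  4.06 -3.68] T [ 0.839  0.941 -0.086] w24.8
-1.5 t26.9 off [ 1.47 -0.79] z57.92 F [-4.83  4.62 -3.82] T [ 0.845  0.953 -0.089] w25.1
-2.0 t27.3 off [ 1.47 -1.3 ] z57.91 F [-4.85  4.06 -4.31] T [ 0.854  0.952 -0.082] w25.2
-2.5 t27.6 off [ 1.47 -1.8 ] z57.91 F [-4.69  4.53 -3.6 ] T [ 0.845  0.949 -0.062] w25.3
-3.0 t28.0 off [ 1.5  -2.28] z57.93 F [-4.66  4.49 -3.6 ] T [ 0.833  0.925 -0.054] w24.9
-3.5 t28.4 off [ 1.46 -2.47] z57.93 F [-4.65  5.33 -3.89] T [ 0.939  0.96  -0.08 ] w25.1
-4.0 t28.8 off [ 1.48 -2.5 ] z57.97 F [-4.81  6.38 -3.8 ] T [ 1.18   1.002 -0.06 ] w25.2
-4.5 t29.2 off [ 1.47 -2.56] z58.03 F [-4.1   7.73 -3.65] T [ 1.397  0.994 -0.038] w25.3
```

Both rails are loaded: the side rail came to its stop at y off −2.5, with about 5 N on the back rail and 7 N on the side rail. I'll hold, then back off and lift out.

Run:
```python
from h import *
ctrl.move_l(seat(2.2,-4.8,58),vel=5)
for i in range(6):ctrl.hold(.15);avg(4,"hold")
ctrl.move_l(seat(0.5,-1.5,58),vel=8);avg(4,"off")
ctrl.move_l(seat(-4,5,58.5),vel=20);avg(4,"clear")
ctrl.move_l(seat(-4,5,160),vel=80)
ctrl.move_ptp((550,200,240),down(A+np.pi));ctrl.hold(.2)
st=sensors.read_state();im,d=optics.grab_frame("wrist");cv2.imwrite("pics/w3.png",im[:,:,::-1])
import pickle;pickle.dump((st,im,d),open("S3.pkl","wb"));print(st["t"],st["grip_width"])
```

```text
hold t29.7 off [ 1.49 -2.6 ] z58.02 F [-5.69  8.52 -3.09] T [ 1.426  1.078 -0.057] w25.0
hold t30.0 off [ 1.5  -2.58] z58.04 F [-5.75  8.51 -2.74] T [ 1.439  1.089 -0.054] w25.7
hold t30.3 off [ 1.48 -2.57] z58.01 F [-5.42  8.42 -3.26] T [ 1.419  1.089 -0.071] w25.1
hold t30.6 off [ 1.46 -2.55] z58.03 F [-5.93  8.73 -3.18] T [ 1.427  1.086 -0.026] w24.8
hold t30.8 off [ 1.49 -2.56] z58.04 F [-5.61  8.88 -3.1 ] T [ 1.41   1.081 -0.043] w24.8
hold t31.1 off [ 1.48 -2.57] z58.03 F [-5.52  8.82 -3.63] T [ 1.425  1.097 -0.028] w25.3
off t31.9 off [ 1.38 -1.97] z58.47 F [-0.7  -0.01 -4.27] T [-0.045  0.136  0.03 ] w25.1
clear t32.6 off [-3.93  4.97] z58.52 F [-0.36  0.07 -4.04] T [0.034 0.056 0.008] w25.1
34.625 25.303345327287538
```

View pics/w3.png

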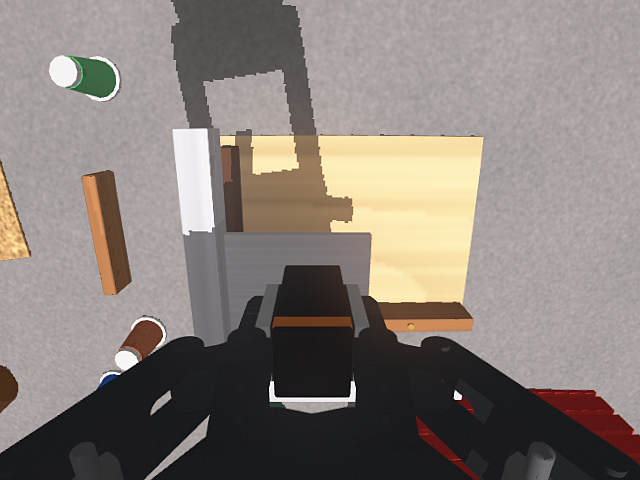

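The held leg (200,230) hides the side rail in this view. One look from farther left will check the angle before I place the square.

```bash
cat > chk.py <<'E'
from h import *
def side(st,d):
    C=cam("wrist",st);a=np.radians(4.02)
    R=np.array([[np.cos(a),-np.sin(a)],[np.sin(a),np.cos(a)]]);c=np.array([578.15,235.26])
    P=cloud(C,d);q=P[(abs(P[...,2]-45)<4)&(d>0)]
    v,u=np.nonzero((abs(P[...,2]-45)<4)&(d>0));t=(ray(C,np.c_[u,v],45)[:,:2]-c)@R
    def ed(v,w,bins,pick):
        B=np.array([(k+2,pick(w[(v>=k)&(v<k+4)])) for k in bins if ((v>=k)&(v<k+4)).sum()>3])
        f=np.polyfit(B[:,0],B[:,1],1);r=B[:,1]-np.polyval(f,B[:,0]);return f.round(4),abs(r).max().round(2),len(B)
    s=t[(t[:,1]<-75)&(t[:,1]>-135)];b=t[(t[:,0]>60)&(t[:,0]<95)]
    for f in(np.max,np.min):print("side",ed(s[:,0],s[:,1],range(-75,48,4),f),"back",ed(b[:,1],b[:,0],range(-80,116,4),f))
E
python3 - <<'E'
from chk import *
ctrl.move_ptp((560,350,240),down(A+np.pi));ctrl.hold(.2)
st=sensors.read_state();im,d=optics.grab_frame("wrist");cv2.imwrite("pics/w4.png",im[:,:,::-1])
side(st,d);print(st["t"])
E
```

```text
side (array([-2.10000e-03, -9.85965e+01]), np.float64(1.08), 31) back (array([-9.70000e-03,  8.50297e+01]), np.float64(0.04), 20)
side (array([-2.600000e-03, -1.146372e+02]), np.float64(0.63), 31) back (array([7.9000e-03, 7.0786e+01]), np.float64(0.54), 20)
35.525
```

View pics/w4.png

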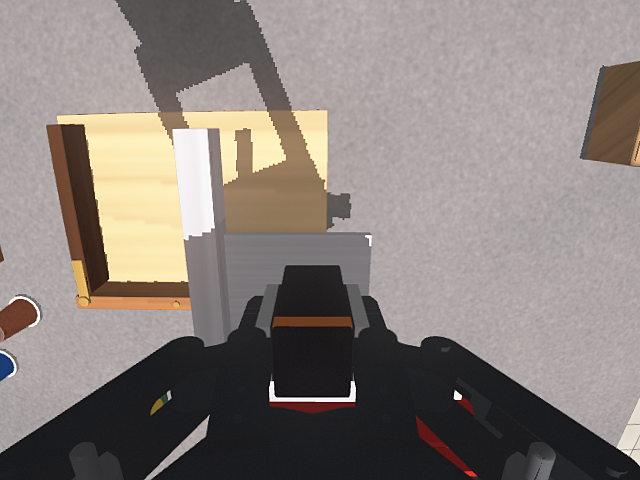

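The side rail fits at 0.002 rad to the tray axes, with the back rail parallel to tray y, so the corner is square. Now setting the square on the mat.

Run:
```python
from h import *
g=(543,-205);O=down(np.radians(-4.5)+np.pi)
ctrl.move_ptp((*g,150),O);ctrl.move_l((*g,70),vel=90);ctrl.move_l((*g,54),vel=30);ctrl.hold(.2)
_,f0,_=avg(5,"above")
for z in np.arange(53,48.9,-.4):
    ctrl.move_l((*g,z),vel=6);_,f,_=avg(4,"%.1f"%z)
    if f[2]-f0[2]>2.5:break
w=sensors.read_state();ctrl.gripper_to(32);ctrl.gripper_to(42);ctrl.hold(.2);avg(3,"open")
ctrl.move_l((*g,120),vel=60);ctrl.move_ptp((*g,260),O) if 0 else ctrl.move_l((500,-205,250),vel=120);ctrl.hold(.3)
st=sensors.read_state();im,d=optics.grab_frame("wrist");cv2.imwrite("pics/w5.png",im[:,:,::-1]);C=cam("wrist",st)
for z in(24,69,4):
    a,q,zm=tops(C,d,z,(400,700,-400,-60),3)[0];r=cv2.minAreaRect(q.astype(np.float32));print(z,zm,r)
P=cloud(C,d);m=(abs(P[...,2]-24)<3)&(d>0)&(P[...,0]<620)&(P[...,0]>440)&(P[...,1]>-300)&(P[...,1]<-100)
q=P[m];print("tilt",np.linalg.lstsq(np.c_[q[:,:2]-q[:,:2].mean(0),np.ones(len(q))],q[:,2],rcond=None)[0])
ctrl.move_ptp((330,100,300),O) if 0 else None
top,_=optics.grab_frame("top");cv2.imwrite("pics/top1.png",top[:,:,::-1]);print(st["t"])
```

```text
above t39.7 off [ -80.66 -391.56] z54.16 F [ 0.4  -0.26 -4.22] T [ 0.065  0.064 -0.014] w25.0
53.0 t40.1 off [ -80.73 -391.52] z53.01 F [-0.07 -0.47 -3.66] T [ 0.071  0.06  -0.001] w25.3
52.6 t40.5 off [ -80.76 -391.52] z52.60 F [-0.16 -0.8  -3.97] T [ 0.016  0.041 -0.009] w25.1
52.2 t40.9 off [ -80.74 -391.48] z52.20 F [-0.67 -0.13 -3.82] T [0.061 0.073 0.016] w25.1
51.8 t41.3 off [ -80.76 -391.5 ] z51.79 F [ 0.08  0.2  -4.06] T [ 0.028  0.041 -0.025] w25.1
51.4 t41.7 off [ -80.75 -391.48] z51.39 F [ 0.32  0.4  -4.31] T [0.051 0.042 0.003] w24.9
51.0 t42.1 off [ -80.69 -391.56] z51.05 F [-0.08 -0.14 -3.63] T [0.027 0.002 0.001] w25.2
50.6 t42.4 off [ -80.68 -391.54] z51.02 F [-1.88  0.76  0.71] T [ 0.15   0.265 -0.024] w25.0
open t43.2 off [ -80.74 -391.51] z50.59 F [-0.16  0.24 -0.13] T [ 0.002  0.011 -0.015] w42.1
24 23.73078000859447 ((532.14111328125, -206.3238067626953), (102.44999694824219, 129.69717407226562), 85.51188659667969)
69 68.7620330443819 ((542.37109375, -204.35305786132812), (25.14850425720215, 26.61495018005371), 85.44556427001953)
4 3.865296999424043 ((542.7942504882812, -217.83404541015625), (201.55776977539062, 204.0596923828125), 9.932931900024414)
tilt [-8.90477856e-04 -8.04027311e-04  2.37311315e+01]
46.1417
```

View pics/w5.png

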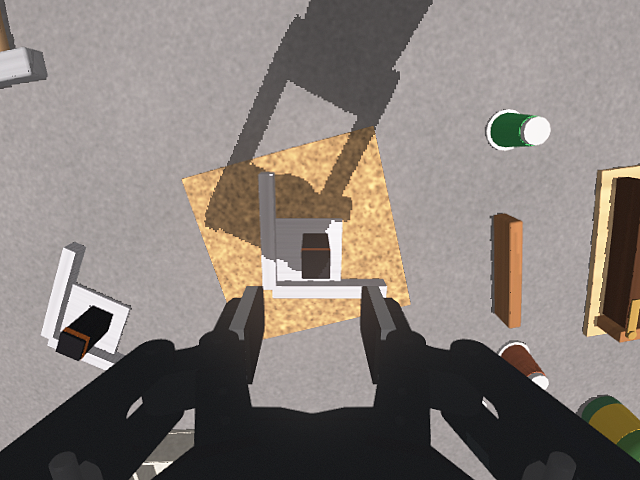

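View pics/top1.png

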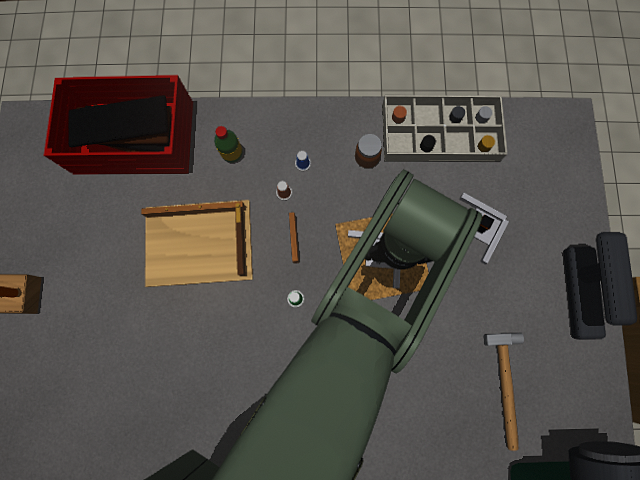

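The square lies flat on the mat (grip at (315,255), tilt under 0.001). The tray corner is square ((240,240) in the top view), nothing else has moved, and the gripper is clear. Handing in.

```bash
python3 -c "
from plant import ctrl
print(ctrl.finish_job())"
```

```text
the job is handed in; nothing more can be done
None
```

The job is handed in at about 46 s: I held the square against both rails (about 6 N on the back, 9 N on the side) for over a second, the side rail then measured within about 0.002 rad of square, and the square lies flat on the cork mat with nothing else visibly moved.

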